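# Open the lathe's chuck guard and slide the chuck cradle home

## Task

The chuck of this bench lathe is to come off. Swing its yellow guard up and over the spring's dead point so that it stays open on its own, then lift the wooden chuck cradle straight up off the aluminium angles without dragging them along, set it down (do not drop it) astride the bed between chuck and carriage, blue handle towards the tailstock, and let go. Then take it by the blue handle and slide it along the bed under the chuck, fully home against the headstock; leave the V-block, chuck key and oil bottle where they are.

Things in the scene. Friction and masses are not known exactly. Their poses are not given: they have to be found in the camera images.
- lathe: Bench lathe, red headstock, fixed. Origin: bench top (z = 0) under the spindle axis, in the plane of the headstock's face. Axes: y along the bed towards the headstock (x -55 to 60, y 0 to 172, z to 205 mm), x across the bed away from the robot, z up. Bed, carriage and tailstock lie on the -y side. Chip tray under all: x -85 to 85, 14 mm high. All mm below are in this frame.
- bed_spot (a point): Point on top of the two flat steel ways, mid bed, at y = -158, z = 70: the free bed between chuck and carriage. Ways 80 mm over their outer edges (x -40 to 40), 36 mm gap between, flanks free down to z = 50. The carriage (115 mm wide, its tool post to 90 mm above the ways) begins somewhere from y = -345 to -375. Axes as the lathe's.
- chuck (a point): Centre of the chuck, 75 mm dia., on the spindle axis at x = 0, y = -36, z = 140; body y = -12 to -60, jaws out to y = -75; 32 mm free between it and the ways. Axes as the lathe's.
- guard (a joint): Opening angle of the yellow chuck guard, rad: 0 shut, 1.75 open stop; turns about the lathe's +y through guard_hinge, front edge up and away from the robot. A spring (and its weight) pulls it shut below about 1.15 rad; beyond, the spring pulls it open and holds it at the stop. Lifting takes 4 to 9 N at the grip; the hinge is damped.
- guard_hinge (a point): Point on the guard's hinge axis (parallel to the lathe's y) level with the grip: x = 62, y = -65, z = 175. Axes as the lathe's. The guard is bent sheet with a clear window, y = -4 to -98; shut, its upright front panel is at x = -55, z = 73 to 167, its flat top at z = 195.
- guard_grip (a point): Centre of the guard's red T grip: bar 16 mm dia., 40 mm long along the lathe's y (pinched by its flat ends it can turn between the fingers), on a 10 mm stem, 40 mm in front of the front panel. Shut: x = -95, y = -65, z = 145; 160 mm from the hinge axis. Axes as the lathe's when shut; turns with the guard.
- cradle_rails (a point): Wooden chuck cradle, 0.15 to 0.28 kg: board 120 (its x) x 80 (y) x 10 mm; on top two rails along y, 22 high, 80 long, 56 mm over their outer faces (gripped together); below two battens 12 high along the x ends, 92 mm apart inside, to straddle the bed. Point: middle, half-way up the rails, 11 above board's top, 33 above battens' feet; on the ways z = 91. Home: x = 0, y = -40. z up.
- cradle_handle (a point): Centre of the cradle's blue handle block, 30 (x) x 45 (y) x 20 mm high, on a 10 mm thick, 30 wide tongue: 112.5 mm from cradle_rails along the cradle's -y, 1 mm lower (z = 90 on the ways). Axes as cradle_rails. The centre of mass lies 16 mm from cradle_rails towards it. On the pile the V-block stands only 6 to 9 mm beside it: no finger fits there.
- angle_a_center (a point): Centre of the flat of an aluminium angle offcut, 45 x 90 x 4 mm thick, lying on a 2 mm mat; a lip stands 10 mm up from the flat along its inner long edge. One of the cradle's battens stands on it (feet 6 mm above the bench), the lip just inside the batten. Must not be dragged.
- angle_b_center (a point): The same, under the cradle's other batten.
- vblock_center (a point): Steel V-block 45 x 70 x 50 mm high on the mat beside the cradle's handle; centre. Bystander.
- chuck_key_center (a point): T-shaped chuck key, 100 mm long, lying in the white enamel tray (170 x 220 x 22 mm); centre. Bystander.
- oil_center (a point): Amber oil bottle, 48 mm dia., 100 mm high, standing between robot and lathe; centre. Bystander.
There are look-alikes about, which are no part of the job. There is more than one size of the part that bears cradle_rails; the job needs the larger.

How it is judged:
By the outcome, as a careful person would: the job done as asked, in the order asked, and still so for the second after the job is handed in, with the robot touching nothing.
It also fails if it takes over 72 s, if anything falls off the work surface, if the arm or the gripper's body presses on something with over 40 N, if the wrist force passes 120 N, or if a joint passes its speed limit or range.

## Robot

A 7-joint arm with a two-finger parallel gripper is mounted at the origin on the work surface. World frame = base frame: x ahead of the robot, y to its left, z up, the work surface at z = 0. Lengths are in m, angles in rad, forces in N, time in s.
With the tool pointing down it reaches from about 0.425 to 1.025 m from the base axis. Payload 9.4 kg.
Tool frame: the origin (TCP) lies at the very end of the fingers, on their centre line; the grasp point (between the pads) lies 19 mm behind it (bot.grasp_offset is the distance from the TCP to the grasp point, in m); z points along the fingers, y is the line along which they close (so a half turn about z gives the same grasp; the last joint's range is limited). The gripper opens to 93 mm and grips with 3 to 60 N. Pads are 15 mm wide; open, the fingers measure 128 mm over their backs; the gripper's body (75 mm by 188 mm) begins 65 mm behind the grasp point.
Start: joints at [-1.318, 0.599, -0.003, 1.599, 0.002, 0.943, -0.08], TCP at [0.235, 0.686, 0.219] pointing down, gripper open.
Joint ranges: [-2.57, 2.57], [-0.35, 1.97], [-1.29, 1.29], [0.11, 2.56], [-1.05, 4.19], [0.11, 1.86], [-2.63, 2.63]. Speed limits (rad/s): [2.22, 2.22, 3.01, 3.01, 3.14, 3.14, 3.14].

## Interface

Orientations are given as [roll, pitch, yaw] about the fixed x, y, z axes, in that order (R = Rz(yaw) Ry(pitch) Rx(roll)).
In Python, from cell import state, cams, bot gives the robot as it stands. The module is installed in compiled form; this text tells all that it offers.
- The arm moves only by the tool jog_arm, never from a script. Its argument "commands" is a list of rows, each an object of numbers: "fingers": the opening, from 0 (shut) to 1 (fully open); "dx", "dy", "dz": the shift along the world's x, y, z in mm; "yaw": the turn about the world's z in degrees. In form: [{"fingers": .., "dx": .., "dy": .., "dz": .., "yaw": ..}, ...]. A call has 1 to 20 rows; each row shifts and turns the commanded pose from where the row before left it; what a row does not reach is not made up. A row lasts 1/8 s, in which the tool goes at most 62.5 mm and 10.7 degrees, less where a joint would pass 70% of its speed; a pose out of reach is approached as far as the arm can. A call with a gripper value outside its range is refused whole. The fingers move at their own pace and stop on an object; "force" is the grip in N (left out, the last holds). Time passes only in rows, so rows that do not move let the fingers close. It gives the time, the measured TCP pose, the force, the opening and the grip force at its end, in the units of the state.
- state(): the state, without advancing time (a new reading comes with each control period).
- cams.snapshot(name): name is "scene" or "top" or "wrist"; returns (picture, depth): 480x640x3 uint8, red, green, blue; 480x640 float32, m along the optical axis (not along the pixel's ray), 0 where there is no reading.
- cams.get_calibration(name): a dict with "camera_matrix" (3x3 intrinsics, pixels), "R" (3x3) and "t" (3): a world point X has camera coordinates R X + t; the wrist camera has in their place "tool_from_camera" (4x4, takes a point from camera to tool coordinates, whose origin is the TCP and whose axes are the flange's). Camera axes: x right, y down, z forward; pixel columns grow to the right and rows downward; lengths in m; the calibration is good to about 2 mm. The wrist camera is an equidistant fisheye: a pixel r from the principal point sees the ray r / f radians off the axis. A picture is of the moment at which its call begins: read the wrist's pose just before it. get_calibration takes no time and is no camera call.
- bot.finish_job(): hands the job in; it is judged then, once.
The state is a dict: "time_s": time; "qpos": joint angles; "joint_velocities": joint speeds; "tau": joint torques, N m; "ee_pos": TCP position; "eef_rot": TCP orientation; "ft_force": force on the tool from outside, world axes, zero at the start; "moment": the same for the moment, N m; "finger_gap": opening from 0.0 (shut) to 1.0 (fully open); "finger_force": force on a finger pad.
Only numpy, scipy, OpenCV 4.12 (cv2) and the standard library are available. Lean on these libraries where they do the work, as an engineer would, in place of code of your own. Each camera call takes 0.05 s, during which the arm holds its last target. There are 200 camera calls.

## Working session

There is one attempt and no reset: what is moved stays moved. The work goes in short steps, Python scripts to look and compute and a tool call to move; the robot and the scene stay as the last step left them, time stands still between calls to the robot, and variables do not carry over. Pictures are saved under pics/ and viewed, at most 10 in all, crops included, and the job is handed in when it is done.

Besides the shell and the picture viewer there is one more tool, called after ">>>" as name([rows], argument=value, ...), one row to a line, values as JSON. jog_arm: Moves the arm, as the interface text tells. Its arguments: {"type":"object","properties":{"commands":{"type":"array"},"force":{"type":"number"}},"required":["commands"]}

```bash
mkdir -p pics; cat > h.py <<'E'
import numpy as np, cv2
from cell import state, cams, bot
def save(n,im): cv2.imwrite('pics/'+n,cv2.cvtColor(im,cv2.COLOR_RGB2BGR))
def cloud(name,d):
    c=cams.get_calibration(name);K=c['camera_matrix'];R=np.array(c['R']);t=np.array(c['t'])
    v,u=np.mgrid[0:480,0:640]
    P=np.stack([(u-K[0][2])/K[0][0]*d,(v-K[1][2])/K[1][1]*d,d],-1)
    X=(P-t)@R
    X[d<=0]=np.nan
    return X
E
python3 - <<'E'
from h import *
print(state())
ims=[]
for n in('scene','top'):
    im,d=cams.snapshot(n); np.savez('/tmp/%s.npz'%n,im=im,d=d); save(n+'0.png',im)
    c=cams.get_calibration(n);print(n,c,(d>0).mean(), 'campos',-np.array(c['R']).T@np.array(c['t']))
E
```

```text
{'time_s': 0.0, 'qpos': array([-1.31771839,  0.6001131 , -0.00255274,  1.60013543,  0.00182668,
        0.94289458, -0.07982015]), 'joint_velocities': array([-0.00018733, -0.00097026,  0.00128803, -0.00110423,  0.00040992,
       -0.00137706, -0.00117386]), 'tau': array([-1.36189512e-03, -7.65055132e+01,  1.49724975e+00, -2.52329707e+01,
       -5.23323950e-02,  1.71381107e-02,  1.80877214e-04]), 'ee_pos': array([0.2346383 , 0.68546079, 0.21776654]), 'eef_rot': array([-3.14005218e+00,  1.58309840e-04,  2.81187673e+00]), 'ft_force': array([-0.6158459 ,  0.63889751,  0.25220901]), 'moment': array([ 0.03054432, -0.00489198,  0.02964991]), 'finger_force': 0.0, 'finger_gap': 0.9997688072470531}
scene {'camera_matrix': array([[524.39290256,   0.        , 322.02594779],
       [  0.        , 524.39290256, 238.68558771],
       [  0.        ,   0.        ,   1.        ]]), 'R': array([[ 0.79874321,  0.60144579, -0.01649979],
       [ 0.4830692 , -0.65740025, -0.578333  ],
       [-0.35868291,  0.45396902, -0.81563392]]), 't': array([-0.36248297, -0.22186937,  1.44669073])} 0.996025390625 campos [ 0.91561232 -0.58459589  1.04567477]
top {'camera_matrix': array([[549.68903876,   0.        , 324.5481408 ],
       [  0.        , 549.68903876, 241.64327429],
       [  0.        ,   0.        ,   1.        ]]), 'R': array([[ 0.02965691, -0.99954218, -0.00599152],
       [-0.99593301, -0.02903858, -0.08528892],
       [ 0.08507589,  0.00849656, -0.99633825]]), 't': array([-0.09263188,  0.51544031,  1.22249604])} 0.99591796875 campos [ 0.41208626 -0.08800883  1.2614259 ]
```

View pics/scene0.png

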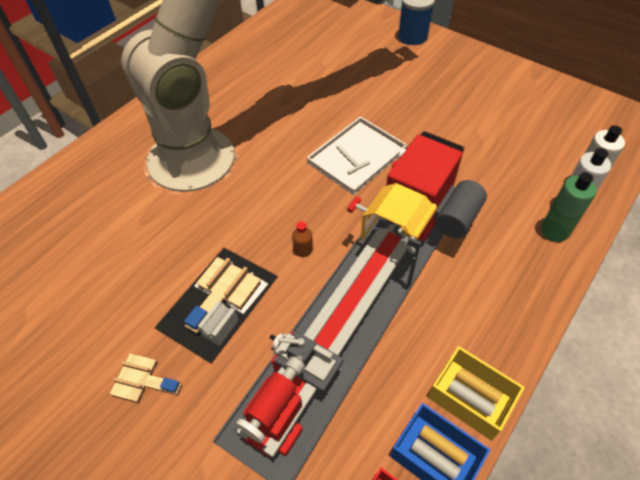

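View pics/top0.png

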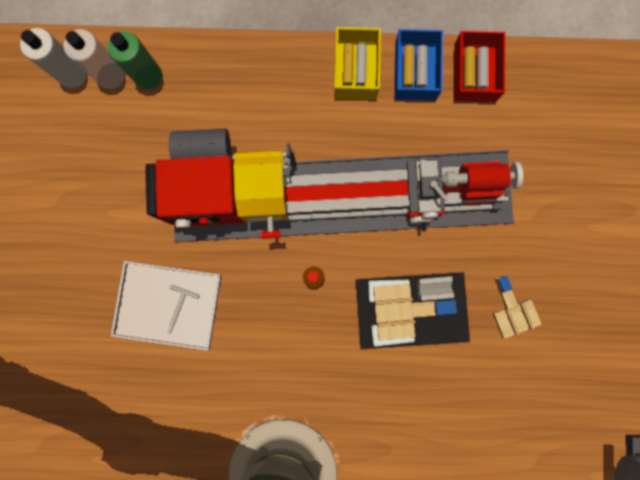

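The scene holds two wooden cradles, at top (400,310) and (517,313). The first sits on the mat on aluminium angles with a V-block beside it, and it's the larger, so it fits. I'll measure everything now and enlarge both cradles to confirm.

```bash
cat > m.py <<'E'
from h import *
def rect(P):
    (c,s,a)=cv2.minAreaRect((P[:,:2]*1000).astype(np.float32)); return np.round(c,1),np.round(s,1),round(a,2)
D={n:np.load('/tmp/%s.npz'%n) for n in('scene','top')}
for n in D:
    im,d=D[n]['im'],D[n]['d']; X=cloud(n,d); hsv=cv2.cvtColor(im,cv2.COLOR_RGB2HSV); H,S,V=[hsv[...,i].astype(int) for i in range(3)]; z=X[...,2]
    red=((H<8)|(H>172))&(S>170)&(V>90); yel=(H>20)&(H<32)&(S>180)&(V>120); blue=(H>100)&(H<125)&(S>120)
    def rep(name,m,area=None):
        k,lab,st,cc=cv2.connectedComponentsWithStats(m.astype(np.uint8))
        for i in np.argsort(-st[1:,4])[:4]+1:
            if st[i,4]<12: continue
            P=X[lab==i]; print(n,name,st[i,4],np.round(cc[i]),'med',np.round(np.nanmedian(P,0)*1000,1),'p2-98',np.round(np.nanpercentile(P,2,0)*1000),np.round(np.nanpercentile(P,98,0)*1000),*rect(P))
    rep('headtop',red&(z>.195)&(z<.215))
    rep('redgrip',red&(z>.12)&(z<.17))
    rep('guardtop',yel&(z>.185)&(z<.205))
    reg=(X[...,0]>.25)&(X[...,0]<.52)&(X[...,1]<-.1)
    rep('railtops',reg&(z>.042)&(z<.056)&(H<30)&(S<190)&(V>120))
    rep('blue',reg&blue&(z>.015))
    rep('vbl/grey',reg&(S<60)&(z>.04))
    rep('strip',red&(z>.02)&(z<.09))
    rep('ways',(S<60)&(z>.06)&(z<.08)&(X[...,0]>.5))
    rep('oil',red&(z>.08)&(z<.12)&(X[...,0]<.55))
    if n=='top':
        rep('tray',(S<80)&(V<110)&(z>.008)&(z<.02)&(X[...,0]>.5))
im=D['top']['im'];a=cv2.resize(im[255:355,345:550],(800,390),interpolation=cv2.INTER_CUBIC);save('crop1.png',a)
E
python3 m.py
```

```text
scene headtop 2759 [426. 165.] med [609.8 171.9 205.2] p2-98 [553. 105. 198.] [664. 250. 209.] [606.1 182.6] [115.9 159.8] 4.75
scene redgrip 1747 [273. 401.] med [ 663.2 -410.6  160.7] p2-98 [ 628. -449.  120.] [ 687. -370.  168.] [ 654.  -408.7] [72.1 84.1] 5.45
scene redgrip 133 [446. 188.] med [662.7 189.  151.7] p2-98 [658. 133. 128.] [667. 241. 169.] [662.7 187.7] [  1.6 112.2] 4.99
scene redgrip 101 [354. 204.] med [521.7  28.8 151.7] p2-98 [514.  12. 144.] [529.  52. 156.] [521.1  32.9] [15.6 43.6] 5.47
scene guardtop 881 [404. 210.] med [640.1  42.  195.3] p2-98 [583.  10. 186.] [669. 101. 199.] [627.3  55.6] [93.7 94.7] 5.0
scene railtops 312 [211. 316.] med [ 408.5 -329.4   48.8] p2-98 [ 395. -361.   42.] [ 420. -293.   55.] [ 404.1 -327.5] [30.6 70.4] 8.98
scene railtops 186 [223. 321.] med [ 438.7 -324.4   51.9] p2-98 [ 426. -358.   42.] [ 447. -290.   55.] [ 435.6 -323.8] [18.6 70.6] 7.03
scene railtops 131 [235. 281.] med [ 391.7 -234.3   50.4] p2-98 [ 385. -273.   46.] [ 400. -197.   54.] [ 391.9 -234.6] [10.  79.8] 6.49
scene railtops 129 [218. 271.] med [ 344.7 -240
[... 4372 characters left out ...]
865. 495.  61.] [899. 534.  80.] [878.2 511.5] [16.8 52. ] 41.77
top oil 96 [313. 276.] med [437.6 -55.8 100.3] p2-98 [427. -66.  82.] [448. -45. 104.] [437.8 -55.7] [21.1 21.5] 87.63
top tray 338 [350. 230.] med [ 547.8 -132.4   13.3] p2-98 [ 533. -287.    8.] [563.  17.  19.] [ 552.1 -135.6] [ 17.  318.8] 4.86
top tray 151 [203. 237.] med [520.  203.   12.2] p2-98 [512. 139.   8.] [544. 260.  18.] [527.  199.7] [ 27.9 129.5] 7.58
top tray 121 [486. 222.] med [ 572.7 -438.7   13.1] p2-98 [ 566. -503.    8.] [ 583. -387.   17.] [ 577.7 -444.8] [ 15.2 120.5] 4.9
top tray 100 [375. 159.] med [ 713.8 -191.5   10.7] p2-98 [ 703. -246.    8.] [ 720. -128.   18.] [ 706.8 -186.7] [ 20.  125.1] 4.68
```

View pics/crop1.png

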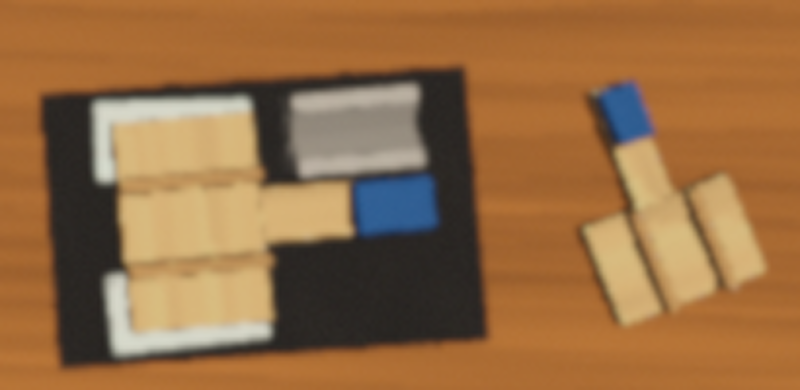

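Confirmed: the cradle on the mat at top (400,310) is the larger one. Its rail tops are at z = 50 mm and its handle is 30x45 mm. The one at (517,313) lies on the bench with a smaller handle, so it's the decoy.

From the measurements, in world mm:
- **Lathe:** yaw 4.9°, origin (610, 105).
- **Guard grip:** (520, 33, 145), which agrees with that origin.
- **Cradle:** (367, -236), yaw 6.7°.

Next I'll move above the grip.

>>> jog_arm([
  {"fingers":1,"dx":10,"dy":-20,"dz":5,"yaw":1.6},
  {"dx":19,"dy":-43,"dz":5,"yaw":1.6},
  {"dx":19,"dy":-44,"dz":5,"yaw":1.6},
  {"dx":20,"dy":-45,"dz":5,"yaw":1.6},
  {"dx":20,"dy":-45,"dz":5,"yaw":1.6},
  {"dx":20,"dy":-45,"dz":5,"yaw":1.6},
  {"dx":20,"dy":-45,"dz":5,"yaw":1.6},
  {"dx":20,"dy":-45,"dz":5,"yaw":1.6},
  {"dx":20,"dy":-45,"dz":5,"yaw":1.6},
  {"dx":20,"dy":-45,"dz":5,"yaw":1.6},
  {"dx":20,"dy":-45,"dz":0,"yaw":1.6},
  {"dx":20,"dy":-45,"dz":0,"yaw":1.6},
  {"dx":20,"dy":-45,"dz":0,"yaw":1.6},
  {"dx":20,"dy":-45,"dz":0,"yaw":1.6},
  {"dx":12,"dy":-40,"dz":0,"yaw":1.6},
  {"dx":5,"dy":-15,"dz":0},
  {"dx":0,"dy":0},
])

```text
$.commands[1]: bad value
```

>>> jog_arm([
  {"fingers":1,"dx":10,"dy":-20,"dz":5,"yaw":1.6},
  {"fingers":1,"dx":19,"dy":-43,"dz":5,"yaw":1.6},
  {"fingers":1,"dx":19,"dy":-44,"dz":5,"yaw":1.6},
  {"fingers":1,"dx":20,"dy":-45,"dz":5,"yaw":1.6},
  {"fingers":1,"dx":20,"dy":-45,"dz":5,"yaw":1.6},
  {"fingers":1,"dx":20,"dy":-45,"dz":5,"yaw":1.6},
  {"fingers":1,"dx":20,"dy":-45,"dz":5,"yaw":1.6},
  {"fingers":1,"dx":20,"dy":-45,"dz":5,"yaw":1.6},
  {"fingers":1,"dx":20,"dy":-45,"dz":5,"yaw":1.6},
  {"fingers":1,"dx":20,"dy":-45,"dz":5,"yaw":1.6},
  {"fingers":1,"dx":20,"dy":-45,"dz":0,"yaw":1.6},
  {"fingers":1,"dx":20,"dy":-45,"dz":0,"yaw":1.6},
  {"fingers":1,"dx":20,"dy":-45,"dz":0,"yaw":1.6},
  {"fingers":1,"dx":20,"dy":-45,"dz":0,"yaw":1.6},
  {"fingers":1,"dx":12,"dy":-40,"dz":0,"yaw":1.4},
  {"fingers":1,"dx":5,"dy":-16,"dz":0,"yaw":0},
  {"fingers":1,"dx":0,"dy":0,"dz":0,"yaw":0},
])

```text
time_s: 2.22
ee_pos: [0.5197, 0.0275, 0.2684]
eef_rot: [3.142, -0.0, -3.058]
ft_force: [0.4, 0.7, -0.1]
finger_gap: 1.005
finger_force: 0.0
```

>>> jog_arm([
  {"fingers":1,"dx":0,"dy":5,"dz":-20,"yaw":0},
  {"fingers":1,"dx":0,"dy":0,"dz":-35,"yaw":0},
  {"fingers":1,"dx":0,"dy":0,"dz":-35,"yaw":0},
  {"fingers":1,"dx":0,"dy":0,"dz":-30,"yaw":0},
  {"fingers":1,"dx":0,"dy":0,"dz":-18,"yaw":0},
  {"fingers":0,"dx":0,"dy":0,"dz":0,"yaw":0},
  {"fingers":0,"dx":0,"dy":0,"dz":0,"yaw":0},
  {"fingers":0,"dx":0,"dy":0,"dz":0,"yaw":0},
  {"fingers":0,"dx":0,"dy":0,"dz":0,"yaw":0},
  {"fingers":0,"dx":0,"dy":0,"dz":0,"yaw":0},
  {"fingers":0,"dx":0,"dy":0,"dz":0,"yaw":0},
], force=35)

```text
time_s: 3.6
ee_pos: [0.52, 0.032, 0.1308]
eef_rot: [-3.141, 0.0, -3.057]
ft_force: [-1.1, 1.4, 1.9]
finger_gap: 0.426
finger_force: 35.0
```

```bash
python3 - <<'E'
import numpy as np
c,s=np.cos(.0855),np.sin(.0855);p=None
L=[]
for a in np.linspace(0,1.7,18):
    x=-157*np.cos(a)-30*np.sin(a);z=157*np.sin(a)-30*np.cos(a);L.append((x*c,x*s,z))
print(np.round(np.diff(L,axis=0),1).tolist())
E
```

```text
[[-2.2, -0.2, 15.8], [-0.6, -0.1, 16.0], [1.0, 0.1, 15.9], [2.6, 0.2, 15.8], [4.1, 0.4, 15.4], [5.6, 0.5, 14.9], [7.1, 0.6, 14.3], [8.5, 0.7, 13.5], [9.8, 0.8, 12.6], [11.0, 0.9, 11.6], [12.1, 1.0, 10.4], [13.1, 1.1, 9.1], [13.9, 1.2, 7.8], [14.6, 1.3, 6.4], [15.2, 1.3, 4.9], [15.6, 1.3, 3.3], [15.8, 1.4, 1.7]]
```

>>> jog_arm([
  {"fingers":0,"dx":-1,"dy":0,"dz":8,"yaw":0},
  {"fingers":0,"dx":-1,"dy":0,"dz":8,"yaw":0},
  {"fingers":0,"dx":-0.3,"dy":0,"dz":8,"yaw":0},
  {"fingers":0,"dx":-0.3,"dy":0,"dz":8,"yaw":0},
  {"fingers":0,"dx":0.5,"dy":0,"dz":8,"yaw":0},
  {"fingers":0,"dx":0.5,"dy":0,"dz":8,"yaw":0},
  {"fingers":0,"dx":1.3,"dy":0,"dz":8,"yaw":0},
  {"fingers":0,"dx":1.3,"dy":0,"dz":8,"yaw":0},
])

```text
time_s: 4.6
ee_pos: [0.5208, 0.0321, 0.1949]
eef_rot: [-3.141, -0.0, -3.057]
ft_force: [3.3, -4.0, -5.8]
finger_gap: 0.427
finger_force: 35.0
```

>>> jog_arm([
  {"fingers":0,"dx":2,"dy":0.2,"dz":7.7,"yaw":0},
  {"fingers":0,"dx":2.1,"dy":0.2,"dz":7.7,"yaw":0},
  {"fingers":0,"dx":2.8,"dy":0.2,"dz":7.5,"yaw":0},
  {"fingers":0,"dx":2.8,"dy":0.3,"dz":7.4,"yaw":0},
  {"fingers":0,"dx":3.5,"dy":0.3,"dz":7.2,"yaw":0},
  {"fingers":0,"dx":3.6,"dy":0.3,"dz":7.1,"yaw":0},
  {"fingers":0,"dx":4.2,"dy":0.3,"dz":6.8,"yaw":0},
  {"fingers":0,"dx":4.3,"dy":0.4,"dz":6.7,"yaw":0},
  {"fingers":0,"dx":4.9,"dy":0.4,"dz":6.3,"yaw":0},
  {"fingers":0,"dx":4.9,"dy":0.4,"dz":6.3,"yaw":0},
  {"fingers":0,"dx":5.5,"dy":0.4,"dz":5.8,"yaw":0},
  {"fingers":0,"dx":5.5,"dy":0.5,"dz":5.8,"yaw":0},
  {"fingers":0,"dx":6,"dy":0.5,"dz":5.2,"yaw":0},
  {"fingers":0,"dx":6.1,"dy":0.5,"dz":5.2,"yaw":0},
])

```text
time_s: 6.35
ee_pos: [0.5785, 0.0369, 0.2874]
eef_rot: [-3.141, -0.002, -3.057]
ft_force: [1.2, -5.7, -5.5]
finger_gap: 0.425
finger_force: 35.0
```

>>> jog_arm([
  {"fingers":0,"dx":6.5,"dy":0.5,"dz":4.6,"yaw":0},
  {"fingers":0,"dx":6.6,"dy":0.6,"dz":4.5,"yaw":0},
  {"fingers":0,"dx":7,"dy":0.6,"dz":3.9,"yaw":0},
  {"fingers":0,"dx":6.9,"dy":0.6,"dz":3.9,"yaw":0},
  {"fingers":0,"dx":7.3,"dy":0.6,"dz":3.2,"yaw":0},
  {"fingers":0,"dx":7.3,"dy":0.7,"dz":3.2,"yaw":0},
  {"fingers":0,"dx":7.6,"dy":0.7,"dz":2.5,"yaw":0},
  {"fingers":0,"dx":7.6,"dy":0.6,"dz":2.4,"yaw":0},
  {"fingers":0,"dx":7.8,"dy":0.7,"dz":1.7,"yaw":0},
  {"fingers":0,"dx":7.8,"dy":0.6,"dz":1.6,"yaw":0},
  {"fingers":0,"dx":0,"dy":0,"dz":0,"yaw":0},
  {"fingers":0.7,"dx":0,"dy":0,"dz":0,"yaw":0},
  {"fingers":0.7,"dx":0,"dy":0,"dz":0,"yaw":0},
  {"fingers":0.7,"dx":0,"dy":0,"dz":0,"yaw":0},
])

```text
time_s: 8.1
ee_pos: [0.6513, 0.0448, 0.319]
eef_rot: [3.141, 0.0, -3.055]
ft_force: [-0.4, -0.5, 0.1]
finger_gap: 0.683
finger_force: 0.0
```

>>> jog_arm([
  {"fingers":1,"dx":0,"dy":0,"dz":20,"yaw":0},
  {"fingers":1,"dx":0,"dy":0,"dz":35,"yaw":0},
  {"fingers":1,"dx":-5,"dy":-10,"dz":20,"yaw":-3},
  {"fingers":1,"dx":-20,"dy":-25,"dz":0,"yaw":-7},
  {"fingers":1,"dx":-25,"dy":-28,"dz":-10,"yaw":-7.3},
  {"fingers":1,"dx":-28,"dy":-28,"dz":-20,"yaw":-8},
  {"fingers":1,"dx":-28,"dy":-28,"dz":-20,"yaw":-8},
  {"fingers":1,"dx":-28,"dy":-28,"dz":-25,"yaw":-8},
  {"fingers":1,"dx":-28,"dy":-28,"dz":-25,"yaw":-8},
  {"fingers":1,"dx":-28,"dy":-28,"dz":-25,"yaw":-8},
  {"fingers":1,"dx":-28,"dy":-28,"dz":-30,"yaw":-8},
  {"fingers":1,"dx":-28,"dy":-28,"dz":-30,"yaw":-8},
  {"fingers":1,"dx":-20,"dy":-20,"dz":-20,"yaw":-8},
  {"fingers":1,"dx":-12,"dy":-10,"dz":-10,"yaw":-5},
  {"fingers":1,"dx":-4,"dy":-4,"dz":0,"yaw":-2},
  {"fingers":1,"dx":0,"dy":0,"dz":0,"yaw":0},
  {"fingers":1,"dx":0,"dy":0,"dz":0,"yaw":0},
])

```text
time_s: 10.22
ee_pos: [0.3704, -0.2486, 0.1793]
eef_rot: [3.14, 0.0, 1.688]
ft_force: [-0.1, -0.8, -1.0]
finger_gap: 1.005
finger_force: 0.0
```

```bash
python3 - <<'E'
from h import *
s=state();print(s['ee_pos'],s['eef_rot'])
im,d=cams.snapshot('wrist');save('wrist1.png',im)
c=cams.get_calibration('wrist');print(c)
im,d=cams.snapshot('scene');save('scene1.png',im[80:400,100:520])
E
```

```text
[ 0.37042211 -0.2485626   0.17934511] [3.14033735e+00 3.54387081e-04 1.68849843e+00]
{'camera_matrix': array([[371.64829954,   0.        , 317.84637129],
       [  0.        , 371.64829954, 235.32540443],
       [  0.        ,   0.        ,   1.        ]]), 'tool_from_camera': array([[ 1.30173364e-03, -9.69519148e-01, -2.45012098e-01,
         6.75538952e-02],
       [ 9.99999119e-01,  1.32590886e-03,  6.62762067e-05,
         9.57789727e-04],
       [ 2.60607659e-04, -2.45011968e-01,  9.69520019e-01,
        -1.65635866e-01],
       [ 0.00000000e+00,  0.00000000e+00,  0.00000000e+00,
         1.00000000e+00]])}
```

View pics/wrist1.png

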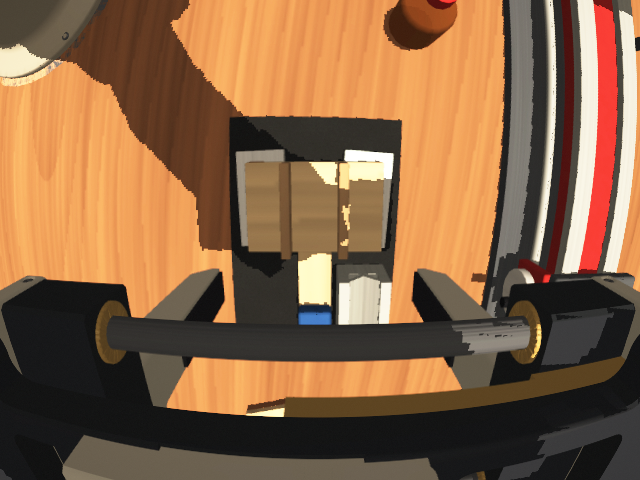

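View pics/scene1.png

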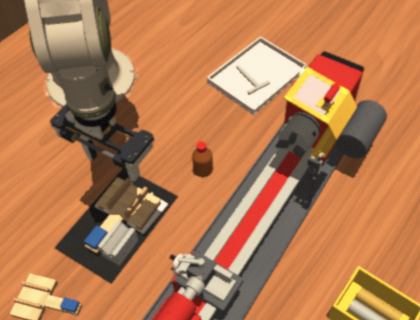

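Both pictures confirm the state: the guard stands open on its own, and the cradle is centred under the gripper (rails at wrist cols ~285 and ~343). I'll check the lateral centring in the wrist depth before the grasp so the angles aren't dragged.

```bash
cat >> h.py <<'E'
def wcloud():
    s=state(); im,d=cams.snapshot('wrist'); c=cams.get_calibration('wrist');K=c['camera_matrix'];T=c['tool_from_camera']
    v,u=np.mgrid[0:480,0:640]; x=(u-K[0,2])/K[0,0]; y=(v-K[1,2])/K[1,1]; r=np.hypot(x,y)+1e-9; k=np.tan(np.minimum(r,1.5))/r
    P=np.stack([x*k*d,y*k*d,d],-1)@T[:3,:3].T+T[:3,3]; P[d<=0]=np.nan
    from scipy.spatial.transform import Rotation as Ro
    W=P@Ro.from_euler('xyz',s['eef_rot']).as_matrix().T+s['ee_pos']
    return im,P,W
E
python3 - <<'E'
from h import *
im,P,W=wcloud()
z=W[...,2]*1000;v,u=np.mgrid[0:480,0:640]
m=(z>44)&(z<57)&(v>140)&(v<262)&(u>230)&(u<380)
k,lab,st,cc=cv2.connectedComponentsWithStats(m.astype(np.uint8))
for i in range(1,k):
    if st[i,4]>150:
        q=P[lab==i]*1000;w=W[lab==i]*1000
        print(st[i],np.median(z[lab==i]),'tool p1,p99',np.percentile(q,1,0).round(1),np.percentile(q,99,0).round(1),cv2.minAreaRect(w[:,:2].astype(np.float32)))
E
```

```text
[280 163  12  96 969] 49.49440442252542 tool p1,p99 [-26.1 -29.6 128. ] [ 51.5 -21.6 134.2] ((343.3946533203125, -239.14227294921875), (8.199620246887207, 79.19066619873047), 7.03837251663208)
[338 163  12  96 964] 49.47734471692709 tool p1,p99 [-26.2  17.6 128.2] [ 51.5  25.6 134.3] ((390.7319641113281, -233.45130920410156), (8.977906227111816, 78.95675659179688), 6.723592758178711)
```

>>> jog_arm([
  {"fingers":1,"dx":-2,"dy":0,"dz":-20,"yaw":0},
  {"fingers":1,"dx":0,"dy":0,"dz":-35,"yaw":0},
  {"fingers":1,"dx":0,"dy":0,"dz":-35,"yaw":0},
  {"fingers":1,"dx":0,"dy":0,"dz":-30,"yaw":0},
  {"fingers":1,"dx":0,"dy":0,"dz":-18,"yaw":0},
  {"fingers":1,"dx":0,"dy":0,"dz":-7.5,"yaw":0},
  {"fingers":1,"dx":0,"dy":0,"dz":0,"yaw":0},
  {"fingers":1,"dx":0,"dy":0,"dz":0,"yaw":0},
], force=10)

```text
time_s: 11.38
ee_pos: [0.3678, -0.2491, 0.0339]
eef_rot: [3.141, 0.001, 1.686]
ft_force: [-0.3, 0.6, 0.4]
finger_gap: 1.002
finger_force: 0.0
```

>>> jog_arm([
  {"fingers":0.7,"dx":0.6,"dy":0,"dz":-2,"yaw":0},
  {"fingers":0.65,"dx":0,"dy":0,"dz":0,"yaw":0},
  {"fingers":0.62,"dx":0,"dy":0,"dz":0,"yaw":0},
  {"fingers":0.6,"dx":0,"dy":0,"dz":0,"yaw":0},
  {"fingers":0.55,"dx":0,"dy":0,"dz":0,"yaw":0},
  {"fingers":0.5,"dx":0,"dy":0,"dz":0,"yaw":0},
  {"fingers":0.5,"dx":0,"dy":0,"dz":0,"yaw":0},
], force=8)

```text
time_s: 12.25
ee_pos: [0.368, -0.249, 0.0313]
eef_rot: [-3.142, -0.0, 1.686]
ft_force: [0.2, 1.4, 2.8]
finger_gap: 0.601
finger_force: 8.0
```

>>> jog_arm([
  {"fingers":0.4,"dx":0,"dy":0,"dz":0,"yaw":0},
  {"fingers":0.4,"dx":0,"dy":0,"dz":0,"yaw":0},
  {"fingers":0.4,"dx":0,"dy":0,"dz":3,"yaw":0},
  {"fingers":0.4,"dx":0,"dy":0,"dz":5,"yaw":0},
  {"fingers":0.4,"dx":0,"dy":0,"dz":6,"yaw":0},
  {"fingers":0.4,"dx":0,"dy":0,"dz":8,"yaw":0},
  {"fingers":0.4,"dx":0,"dy":0,"dz":10,"yaw":0},
  {"fingers":0.4,"dx":0,"dy":0,"dz":20,"yaw":0},
  {"fingers":0.4,"dx":0,"dy":0,"dz":30,"yaw":0},
  {"fingers":0.4,"dx":0,"dy":0,"dz":30,"yaw":0},
  {"fingers":0.4,"dx":0,"dy":0,"dz":20,"yaw":0},
  {"fingers":0.4,"dx":0,"dy":0,"dz":8,"yaw":0},
], force=40)

```text
time_s: 13.75
ee_pos: [0.3683, -0.2489, 0.1727]
eef_rot: [3.14, 0.001, 1.686]
ft_force: [0.8, -0.6, -1.9]
finger_gap: 0.597
finger_force: 40.0
```

```bash
python3 - <<'E'
from h import *
im,d=cams.snapshot('scene');save('scene2.png',cv2.resize(im[180:400,100:460],None,fx=2,fy=2))
E
```

```text
(no output)
```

View pics/scene2.png

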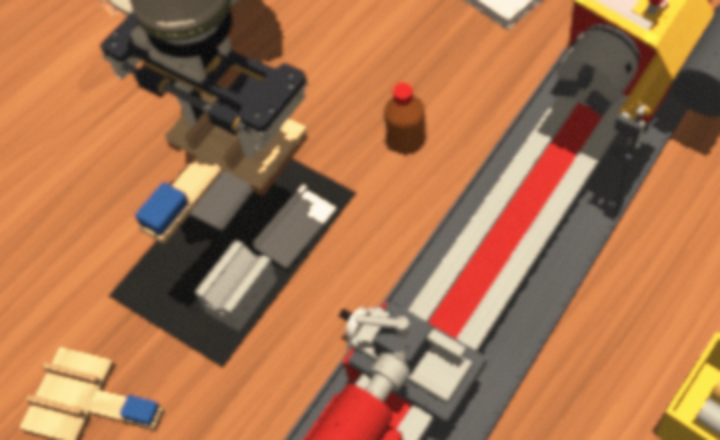

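The cradle is lifted and both angles and the V-block stayed put. Next I'll carry it over the bed.

>>> jog_arm([
  {"fingers":0.4,"dx":0,"dy":5,"dz":20,"yaw":0},
  {"fingers":0.4,"dx":10,"dy":15,"dz":15,"yaw":0},
  {"fingers":0.4,"dx":20,"dy":20,"dz":0,"yaw":0},
  {"fingers":0.4,"dx":25,"dy":25,"dz":0,"yaw":0},
  {"fingers":0.4,"dx":25,"dy":25,"dz":0,"yaw":-0.4},
  {"fingers":0.4,"dx":25,"dy":25,"dz":0,"yaw":-0.4},
  {"fingers":0.4,"dx":25,"dy":20,"dz":0,"yaw":-0.4},
  {"fingers":0.4,"dx":25,"dy":20,"dz":0,"yaw":-0.5},
  {"fingers":0.4,"dx":25,"dy":15,"dz":0,"yaw":0},
  {"fingers":0.4,"dx":25,"dy":9,"dz":0,"yaw":0},
  {"fingers":0.4,"dx":25,"dy":5,"dz":0,"yaw":0},
  {"fingers":0.4,"dx":18,"dy":0,"dz":0,"yaw":0},
  {"fingers":0.4,"dx":8,"dy":0,"dz":0,"yaw":0},
  {"fingers":0.4,"dx":0,"dy":0,"dz":0,"yaw":0},
  {"fingers":0.4,"dx":0,"dy":0,"dz":0,"yaw":0},
])

```text
time_s: 15.68
ee_pos: [0.6231, -0.0652, 0.2061]
eef_rot: [-3.141, -0.0, 1.656]
ft_force: [-0.3, -0.0, -2.1]
finger_gap: 0.598
finger_force: 40.0
```

```bash
python3 - <<'E'
from h import *
im,P,W=wcloud();save('wrist2.png',im);np.savez('/tmp/w2.npz',im=im,P=P,W=W)
# ways seen beyond: edges in tool coords
hsv=cv2.cvtColor(im,cv2.COLOR_RGB2HSV);H,S,V=[hsv[...,i].astype(int) for i in range(3)]
z=W[...,2]*1000
red=((H<8)|(H>172))&(S>150)&(z>52)&(z<68)
O=np.array([610,105.2]);th=.0855;R=np.array([[np.cos(th),np.sin(th)],[-np.sin(th),np.cos(th)]])
for name,m in(('red',red),('ways',(S<70)&(z>65)&(z<76)&(W[...,0]>.5)),('wood',(S>60)&(H<30)&(z>130)&(z<200))):
    q=W[m]*1000
    L=(q[:,:2]-O)@R.T
    print(name,m.sum(),np.percentile(L,[1,50,99],axis=0).round(1).tolist(),np.median(q[:,2]))
    for a in range(-340,-60,20):
        k=(L[:,1]>a)&(L[:,1]<a+20)
        if k.sum()>30: print(a,np.percentile(L[k,0],[2,98]).round(1),np.percentile(q[k,2],50).round(1))
s=state();print(s['ee_pos'],s['eef_rot'],s['ft_force'])
E
```

```text
red 2574 [[-18.1, -129.9], [-0.6, -105.5], [16.9, -80.4]] 60.56337441450323
-140 [-18.1  16.9] 60.6
-120 [-18.   16.8] 60.6
-100 [-18.   16.7] 60.5
ways 4105 [[-40.3, -346.3], [-19.2, -112.5], [39.3, -81.7]] 69.56595711172592
-340 [-40.   38.5] 69.7
-320 [-40.   39.1] 69.7
-140 [-39.8  38.5] 69.5
-120 [-39.7  75. ] 69.5
-100 [-39.4  38.2] 69.5
wood 1700 [[-56.7, -119.1], [61.8, -96.4], [83.9, -90.0]] 186.8388181225898
-120 [-57.7  81.2] 194.4
-100 [53.  83.6] 184.0
[ 0.62318173 -0.0651559   0.20625398] [-3.14097573e+00 -2.23132057e-04  1.65597684e+00] [-0.61433568 -0.79004782 -2.12639288]
```

View pics/wrist2.png

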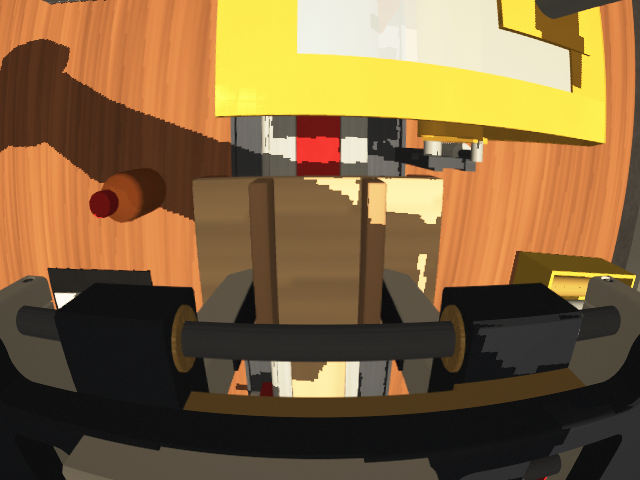

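The picture shows the cradle square over the bed, with the ways passing centred under it and the oil bottle well clear. The ways' centre is within 1 mm of the tool, so I'll lower it.

>>> jog_arm([
  {"fingers":0.4,"dx":1,"dy":0,"dz":-15,"yaw":0},
  {"fingers":0.4,"dx":0,"dy":0,"dz":-25,"yaw":0},
  {"fingers":0.4,"dx":0,"dy":0,"dz":-25,"yaw":0},
  {"fingers":0.4,"dx":0,"dy":0,"dz":-22,"yaw":0},
  {"fingers":0.4,"dx":0,"dy":0,"dz":-15,"yaw":0},
  {"fingers":0.4,"dx":0,"dy":0,"dz":-10,"yaw":0},
  {"fingers":0.4,"dx":0,"dy":0,"dz":-5,"yaw":0},
  {"fingers":0.4,"dx":0,"dy":0,"dz":-3,"yaw":0},
  {"fingers":0.4,"dx":0,"dy":0,"dz":0,"yaw":0},
])

```text
time_s: 16.85
ee_pos: [0.6252, -0.065, 0.0866]
eef_rot: [3.141, 0.0, 1.656]
ft_force: [-1.0, 0.0, -1.5]
finger_gap: 0.594
finger_force: 40.0
```

>>> jog_arm([
  {"fingers":0.4,"dx":0,"dy":0,"dz":-1,"yaw":0},
  {"fingers":0.4,"dx":0,"dy":0,"dz":-1,"yaw":0},
  {"fingers":0.4,"dx":0,"dy":0,"dz":0,"yaw":0},
])

```text
time_s: 17.23
ee_pos: [0.625, -0.0649, 0.0844]
eef_rot: [3.142, 0.0, 1.656]
ft_force: [0.1, 0.4, -2.3]
finger_gap: 0.594
finger_force: 40.0
```

>>> jog_arm([
  {"fingers":0.4,"dx":0,"dy":0,"dz":-0.7,"yaw":0},
  {"fingers":0.4,"dx":0,"dy":0,"dz":-0.7,"yaw":0},
  {"fingers":0.4,"dx":0,"dy":0,"dz":0,"yaw":0},
])

```text
time_s: 17.6
ee_pos: [0.625, -0.065, 0.0834]
eef_rot: [3.141, -0.0, 1.656]
ft_force: [-1.3, 0.1, 4.8]
finger_gap: 0.6
finger_force: 40.0
```

>>> jog_arm([
  {"fingers":0.7,"dx":0,"dy":0,"dz":0,"yaw":0},
  {"fingers":0.75,"dx":0,"dy":0,"dz":0,"yaw":0},
  {"fingers":0.8,"dx":0,"dy":0,"dz":0,"yaw":0},
  {"fingers":0.8,"dx":0,"dy":0,"dz":8,"yaw":0},
  {"fingers":0.8,"dx":0,"dy":0,"dz":20,"yaw":0},
  {"fingers":0.8,"dx":0,"dy":0,"dz":30,"yaw":0},
  {"fingers":0.8,"dx":1,"dy":-15,"dz":12,"yaw":0},
  {"fingers":0.8,"dx":2.5,"dy":-30,"dz":0,"yaw":0},
  {"fingers":0.8,"dx":2.5,"dy":-30,"dz":0,"yaw":0},
  {"fingers":0.8,"dx":2.5,"dy":-24,"dz":0,"yaw":0},
  {"fingers":0.8,"dx":0,"dy":0,"dz":0,"yaw":0},
  {"fingers":0.8,"dx":0,"dy":0,"dz":0,"yaw":0},
])

```text
time_s: 19.1
ee_pos: [0.6332, -0.1635, 0.1526]
eef_rot: [-3.141, -0.001, 1.656]
ft_force: [-0.3, -0.3, -0.2]
finger_gap: 0.8
finger_force: 0.0
```

```bash
cat > lh.py <<'E'
from h import *
O=np.array([610,105.2]);th=.0855;R=np.array([[np.cos(th),np.sin(th)],[-np.sin(th),np.cos(th)]])
def meas():
  for n in('top','scene'):
    im,d=cams.snapshot(n);X=cloud(n,d)*1000;hsv=cv2.cvtColor(im,cv2.COLOR_RGB2HSV);H,S,V=[hsv[...,i].astype(int) for i in range(3)]
    L=np.dstack([(X[...,:2]-O)@R.T,X[...,2]])
    on=(abs(L[...,0])<75)&(L[...,1]<20)&(L[...,1]>-400)
    for nm,m in(('blue',on&(H>100)&(H<125)&(S>120)&(X[...,2]>85)),('rails',on&(H>8)&(H<30)&(S>60)&(X[...,2]>97)&(X[...,2]<108)),('board',on&(H>8)&(H<20)&(S>60)&(X[...,2]>74)&(X[...,2]<86))):
        q=L[m]
        if len(q)>10: print(n,nm,len(q),np.percentile(q,[2,50,98],axis=0).round(1).tolist(),cv2.minAreaRect(q[:,:2].astype(np.float32)))
  return
E
python3 - <<'E'
from lh import *
meas();s=state();print(s['ee_pos'],s['eef_rot'],R@(s['ee_pos'][:2]*1000-O))
E
```

```text
top rails 38 [[-65.0, -387.1, 97.5], [24.7, -126.1, 102.2], [74.7, -118.0, 106.3]] ((-15.840164184570312, -241.48902893066406), (305.14422607421875, 47.75667190551758), 62.58218765258789)
top board 203 [[17.1, -160.4, 76.2], [47.7, -135.3, 79.7], [59.9, -118.4, 84.4]] ((45.46836853027344, -131.0201416015625), (30.234092712402344, 63.476016998291016), 45.494232177734375)
scene blue 262 [[-9.5, -293.0, 90.8], [3.4, -275.6, 100.2], [16.3, -253.9, 103.8]] ((2.7628421783447266, -273.4859619140625), (27.606212615966797, 41.099327087402344), 0.9563959240913391)
scene rails 99 [[-68.7, -389.0, 97.8], [-19.1, -134.6, 102.1], [36.0, 0.8, 106.1]] ((-28.62578582763672, -181.3738555908203), (433.8528137207031, 118.10877227783203), 78.71513366699219)
scene board 335 [[-48.1, -294.0, 74.6], [3.4, -221.3, 80.2], [61.6, -117.7, 84.9]] ((15.804218292236328, -148.6993408203125), (296.0654296875, 114.25509643554688), 74.43151092529297)
[ 0.63345531 -0.16271144  0.1527129 ] [-3.14123863e+00 -7.19382335e-04  1.65776654e+00] [   0.49109963 -268.93577653]
```

>>> jog_arm([
  {"fingers":0.7,"dx":0.5,"dy":-1,"dz":-15,"yaw":0},
  {"fingers":0.6,"dx":0,"dy":0,"dz":-25,"yaw":0},
  {"fingers":0.6,"dx":0,"dy":0,"dz":-20,"yaw":0},
  {"fingers":0.6,"dx":0,"dy":0,"dz":-12,"yaw":0},
  {"fingers":0.6,"dx":0,"dy":0,"dz":-4,"yaw":0},
  {"fingers":0.5,"dx":0,"dy":0,"dz":0,"yaw":0},
  {"fingers":0.4,"dx":0,"dy":0,"dz":0,"yaw":0},
  {"fingers":0.3,"dx":0,"dy":0,"dz":0,"yaw":0},
  {"fingers":0.1,"dx":0,"dy":0,"dz":0,"yaw":0},
  {"fingers":0.1,"dx":0,"dy":0,"dz":0,"yaw":0},
  {"fingers":0.1,"dx":0,"dy":0,"dz":0,"yaw":0},
], force=25)

```text
time_s: 20.58
ee_pos: [0.6342, -0.1651, 0.0772]
eef_rot: [3.141, 0.0, 1.656]
ft_force: [0.5, -0.5, 1.8]
finger_gap: 0.321
finger_force: 25.0
```

>>> jog_arm([
  {"fingers":0.1,"dx":-0.3,"dy":4,"dz":0,"yaw":0},
  {"fingers":0.1,"dx":-0.7,"dy":8,"dz":0,"yaw":0},
  {"fingers":0.1,"dx":-0.8,"dy":9,"dz":0,"yaw":0},
  {"fingers":0.1,"dx":-0.8,"dy":9,"dz":0,"yaw":0},
  {"fingers":0.1,"dx":-0.8,"dy":9,"dz":0,"yaw":0},
  {"fingers":0.1,"dx":-0.7,"dy":9,"dz":0,"yaw":0},
  {"fingers":0.1,"dx":-0.8,"dy":9,"dz":0,"yaw":0},
  {"fingers":0.1,"dx":-0.8,"dy":9,"dz":0,"yaw":0},
])

```text
time_s: 21.58
ee_pos: [0.6284, -0.0984, 0.0771]
eef_rot: [3.141, 0.0, 1.657]
ft_force: [0.8, -5.1, 5.3]
finger_gap: 0.321
finger_force: 25.0
```

>>> jog_arm([
  {"fingers":0.1,"dx":-0.7,"dy":8,"dz":0,"yaw":0},
  {"fingers":0.1,"dx":-0.7,"dy":8,"dz":0,"yaw":0},
  {"fingers":0.1,"dx":-0.7,"dy":8,"dz":0,"yaw":0},
  {"fingers":0.1,"dx":-0.7,"dy":8,"dz":0,"yaw":0},
  {"fingers":0.1,"dx":-0.5,"dy":6,"dz":0,"yaw":0},
  {"fingers":0.1,"dx":-0.2,"dy":3,"dz":0,"yaw":0},
  {"fingers":0.1,"dx":-0.1,"dy":1.5,"dz":0,"yaw":0},
  {"fingers":0.1,"dx":0,"dy":0,"dz":0,"yaw":0},
])

```text
time_s: 22.58
ee_pos: [0.6247, -0.0557, 0.077]
eef_rot: [3.141, -0.0, 1.657]
ft_force: [-0.4, -3.6, 5.2]
finger_gap: 0.321
finger_force: 25.0
```

```bash
python3 - <<'E'
from lh import *
s=state();print(s['ee_pos'],s['ft_force'],R@(s['ee_pos'][:2]*1000-O))
E
```

```text
[ 0.6246725  -0.05573293  0.07704148] [-0.41458842 -3.64698938  5.21149684] [   0.87589447 -161.5980272 ]
```

>>> jog_arm([
  {"fingers":0.1,"dx":-0.2,"dy":2,"dz":0,"yaw":0},
  {"fingers":0.1,"dx":-0.2,"dy":2,"dz":0,"yaw":0},
  {"fingers":0.1,"dx":-0.1,"dy":1.5,"dz":0,"yaw":0},
  {"fingers":0.1,"dx":0,"dy":0,"dz":0,"yaw":0},
])

```text
time_s: 23.08
ee_pos: [0.6242, -0.0504, 0.0771]
eef_rot: [3.141, 0.0, 1.657]
ft_force: [0.6, -3.9, 4.9]
finger_gap: 0.323
finger_force: 25.0
```

>>> jog_arm([
  {"fingers":0.1,"dx":-0.1,"dy":1,"dz":0,"yaw":0},
  {"fingers":0.1,"dx":-0.1,"dy":1,"dz":0,"yaw":0},
  {"fingers":0.1,"dx":0,"dy":0,"dz":0,"yaw":0},
])

```text
time_s: 23.45
ee_pos: [0.624, -0.0485, 0.0771]
eef_rot: [3.141, 0.0, 1.657]
ft_force: [0.6, -4.1, 5.5]
finger_gap: 0.323
finger_force: 25.0
```

>>> jog_arm([
  {"fingers":0.1,"dx":-0.1,"dy":1,"dz":0,"yaw":0},
  {"fingers":0.1,"dx":0,"dy":0,"dz":0,"yaw":0},
])

```text
time_s: 23.7
ee_pos: [0.6239, -0.0475, 0.0771]
eef_rot: [3.141, 0.0, 1.657]
ft_force: [-0.2, -4.4, 5.2]
finger_gap: 0.322
finger_force: 25.0
```

Now at lathe y ≈ -153.4, still in free sliding friction.

>>> jog_arm([
  {"fingers":0.1,"dx":-0.1,"dy":1,"dz":0,"yaw":0},
  {"fingers":0.1,"dx":-0.1,"dy":1,"dz":0,"yaw":0},
  {"fingers":0.1,"dx":0,"dy":0,"dz":0,"yaw":0},
])

```text
time_s: 24.08
ee_pos: [0.6235, -0.0473, 0.0771]
eef_rot: [3.141, 0.002, 1.655]
ft_force: [-0.4, -8.7, 4.7]
finger_gap: 0.318
finger_force: 25.0
```

>>> jog_arm([
  {"fingers":0.1,"dx":-0.1,"dy":1,"dz":0,"yaw":0},
  {"fingers":0.1,"dx":0,"dy":0,"dz":0,"yaw":0},
])

```text
time_s: 24.32
ee_pos: [0.6232, -0.0472, 0.0771]
eef_rot: [3.142, 0.003, 1.655]
ft_force: [-0.4, -11.7, 5.6]
finger_gap: 0.321
finger_force: 25.0
```

>>> jog_arm([
  {"fingers":0.1,"dx":-0.1,"dy":1,"dz":0,"yaw":0},
  {"fingers":0.1,"dx":0.1,"dy":-1.5,"dz":0,"yaw":0},
  {"fingers":0.35,"dx":0,"dy":0,"dz":0,"yaw":0},
  {"fingers":0.5,"dx":0,"dy":0,"dz":0,"yaw":0},
  {"fingers":0.65,"dx":0,"dy":0,"dz":0,"yaw":0},
  {"fingers":0.65,"dx":0,"dy":0,"dz":10,"yaw":0},
  {"fingers":0.65,"dx":0,"dy":-4,"dz":20,"yaw":0},
  {"fingers":0.65,"dx":0,"dy":-30,"dz":25,"yaw":0},
  {"fingers":0.65,"dx":-25,"dy":-40,"dz":25,"yaw":0},
  {"fingers":0.65,"dx":-40,"dy":-40,"dz":30,"yaw":0},
  {"fingers":0.65,"dx":-40,"dy":-40,"dz":20,"yaw":0},
  {"fingers":0.65,"dx":-30,"dy":-30,"dz":0,"yaw":0},
  {"fingers":0.65,"dx":0,"dy":0,"dz":0,"yaw":0},
])

```text
time_s: 25.95
ee_pos: [0.4872, -0.2311, 0.2076]
eef_rot: [3.141, 0.001, 1.651]
ft_force: [0.2, 0.3, -0.7]
finger_gap: 0.648
finger_force: 0.0
```

```bash
python3 - <<'E'
from lh import *
meas();s=state();print(s['ee_pos'],s['ft_force'])
im,d=cams.snapshot('scene');save('scene3.png',cv2.resize(im[90:390,100:500],None,fx=2,fy=2))
E
```

```text
top blue 228 [[-14.7, -170.8, 94.7], [-2.1, -153.1, 100.2], [11.4, -134.4, 105.5]] ((-1.6948518753051758, -152.51710510253906), (37.25351333618164, 27.34069061279297), 88.86000061035156)
top rails 20 [[-50.6, -79.7, 97.2], [-23.4, -75.4, 99.4], [22.2, 0.8, 104.1]] ((-26.281208038330078, -50.390403747558594), (39.42383575439453, 108.84740447998047), 42.842254638671875)
top board 866 [[-59.1, -126.6, 75.6], [-30.0, -72.3, 80.1], [15.1, -1.3, 84.7]] ((-11.16274642944336, -107.39325714111328), (79.31230163574219, 233.8968048095703), 13.905282974243164)
scene blue 222 [[-10.1, -175.0, 90.3], [2.7, -158.8, 100.1], [15.1, -136.8, 104.0]] ((2.032172203063965, -154.95947265625), (26.755300521850586, 41.37151336669922), 1.5099241733551025)
scene rails 116 [[-64.2, -385.8, 97.3], [22.4, -68.6, 102.2], [33.2, 2.0, 106.3]] ((-17.716686248779297, -195.45094299316406), (402.3287048339844, 87.81126403808594), 87.14608001708984)
scene board 702 [[-51.7, -175.3, 74.9], [6.4, -70.2, 80.4], [58.4, -19.7, 84.8]] ((0.9681320190429688, -134.91900634765625), (270.2225646972656, 120.66655731201172), 89.77239990234375)
[ 0.48985157 -0.22840908  0.20681475] [ 0.02458898  0.34303936 -0.05260047]
```

View pics/scene3.png

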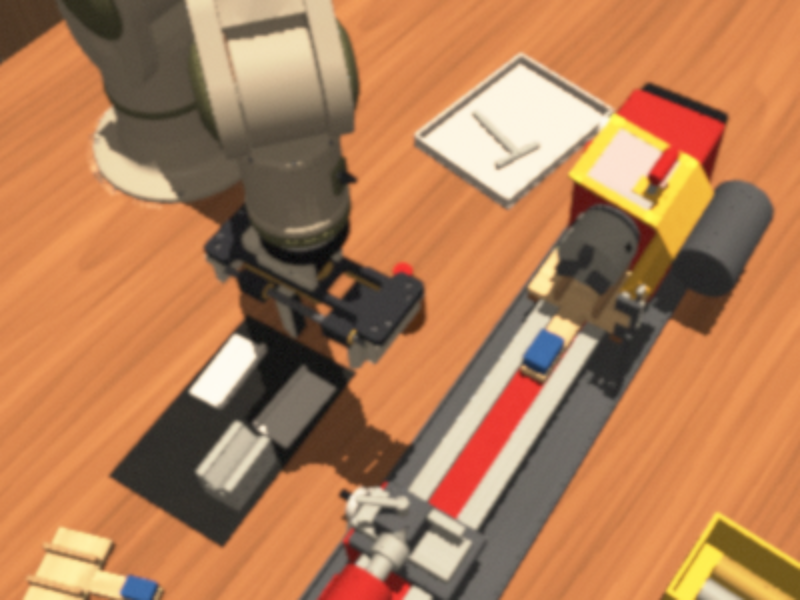

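The cradle sits under the chuck, with the handle at y ≈ -152.5 and the board edge at the headstock face. The guard is open, the bystanders are undisturbed and the robot is clear, so I'm handing the job in.

```bash
python3 -c "
from cell import bot
print(bot.finish_job())"
```

```text
the job is handed in; nothing more can be done
None
```

The job is done and handed in after about 26 s: the guard stays open on its own, and the larger cradle was set down on the bed, then slid by its blue handle until it stopped against the headstock. The angles stayed in place when it was lifted, and the V-block, chuck key and oil bottle look unmoved.

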